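# Strip the film tension bracket and sort the reader's parts

## Task

Finish stripping the film tension bracket off the open reader deck: lift the wing nut (already spun loose of its thread), then the spacer, then the bracket off the stud one at a time in that order. Sort all the parts by kind: wing nut and spacer into the round steel dish, the bracket lying flat on its base and the chrome roller standing on its end in the blue film-path tray, and the black lens hood standing wide mouth down in the felt-lined green optics tray. Leave the film spool where it lies.

Things in the scene. Friction and masses are not known exactly. Their poses are not given: they have to be found in the camera images.
- wing_nut: Steel wing nut, loose on the stud on top of the spacer. Round hub 16 mm across and 10 mm high with a plain 10 mm bore; two wings 4 mm thick stand out and up along its x axis to 42 mm span and 21 mm height. Origin: centre of the hub's underside; z up. Turned any way. 15 to 31 g.
- spacer: Brass spacer tube, 22 mm outside, 10 mm bore, 26 mm high, over the stud, standing on the bracket's base between its ears. Origin: centre of its underside; z up. 42 to 84 g.
- bracket: Dark steel U-bracket over the stud, flat on the deck. Base 44 (x) x 56 (y) x 4 mm with a 10 mm hole; two upright ears 4 mm thick reach 26 mm above the underside and run along x from -18 to +42 mm, outer faces at y = -28 and +28 mm (56 mm over both). Origin: underside, at the hole's centre; balance point at x = +6 mm; z up. 105 to 210 g.
- roller: Chrome film roller, a plain cylinder 22 mm across and 44 mm high standing on its end on the mat. Origin: centre of its underside; z up. 56 to 112 g.
- hood: Black lens hood, an open tube 36 mm high standing wide mouth down on the mat: 56 mm across over its lowest 8 mm, 46 mm across from 14 mm up to its top. Origin: centre of its underside; z up. 32 to 63 g.
- spool: Bystander: grey film spool lying flat on the mat, a disc 92 mm across and 18 mm high, loose. Origin: centre of its underside. Not to be moved.
- stud (a point): Foot of the steel stud (7 mm thick, 44 mm tall along z, 1.5 mm play in the parts over it) on the top of the reader's fixed beige film deck; axes are the deck's. Deck: 40 mm high over the mat, x -55 to +95, y -180 to +120 mm from here. On it: spindle 27 mm high at (0, 92), lever 54 mm high at (67, 100), pulley 10 mm high at (68, -52), glass 9 mm high beyond y -75.
- dish: Round steel parts dish for the fasteners, fixed: 136 mm across the rim, 26 mm high, floor 4 mm above its underside and about 114 mm across. Origin: centre of its underside, on the mat; z up.
- blue_tray: Blue tray for film-path parts, fixed: 110 mm (x) by 150 mm (y) outside, walls 3 mm thick and 14 mm high, floor 3 mm above its underside. Origin: centre of its underside, on the mat; z up.
- green_tray: Green tray with a grey felt floor for optics, fixed: 110 mm (x) by 150 mm (y) outside, walls 3 mm thick and 14 mm high, felt 5 mm above its underside. Origin: centre of its underside, on the mat (a fixed 3 mm rubber mat on the work surface); z up.

How it is judged:
By the outcome, as a careful person would: the job done as asked, in the order asked, and still so for the second after the job is handed in, with the robot touching nothing.
It also fails if it takes over 136 s, if anything falls off the work surface, if the arm or the gripper's body presses on something with over 40 N, if the wrist force passes 120 N, or if a joint passes its speed limit or range.

## Robot

A 6-joint arm with a two-finger parallel gripper is mounted at the origin on the work surface. World frame = base frame: x ahead of the robot, y to its left, z up, the work surface at z = 0. Lengths are in m, angles in rad, forces in N, time in s.
With the tool pointing down it reaches from about 0.225 to 0.875 m from the base axis. Payload 3.4 kg.
Tool frame: the origin (TCP) lies on the centre line of the jaws, within the pads' length; the fingertips stand 17 mm ahead of it and the grasp point (between the pads) lies 2 mm behind it (nose_length is the distance from the TCP to the fingertips, in m); z points along the fingers, y is the line along which they close (so a half turn about z gives the same grasp; the last joint's range is limited). The gripper opens to 85 mm and grips with 20 to 120 N. Pads are 22 mm wide; open, the fingers measure 114 mm over their backs; the gripper's body (76 mm by 85 mm) begins 54 mm behind the grasp point. The pads swing forward as they close: fully open they stand 13 mm farther back than shut.
Start: joints at [-1.398, 0.276, 1.505, -0, 1.361, -0.121], TCP at [0.167, -0.55, 0.248] pointing down, gripper open.
Joint ranges: [-2.89, 2.89], [-0.75, 2.08], [0.22, 2.7], [-1.18, 4.32], [0.11, 2.71], [-2.7, 2.7]. Speed limits (rad/s): [2.57, 2.57, 3.14, 3.14, 3.14, 3.14].

## Interface

Orientations are given as a unit quaternion [w, x, y, z].
In Python, from rig import get_state, get_image, sign_off, find_in, place_of, nose_length gives the robot as it stands.
- The arm moves only by the tool apply_moves, never from a script. Its argument "deltas" is one flat list of numbers, 5 for each row, row after row: the finger opening in mm, from 0 to 85.4, then the shift along the tool's x, y, z in mm, then the turn about the tool's z in degrees. A call has 1 to 12 rows; each row is the pose to reach, as a shift and turn from the pose commanded when the call began, along the tool's axes at that moment; what a row does not reach only later rows make up. A row lasts 1/12 s, in which the tool goes at most 41.7 mm and 7.16 degrees, less where a joint would pass 70% of its speed; a pose out of reach is approached as far as the arm can. A call with a gripper value outside its range is refused whole. The fingers move at their own pace and stop on an object; "squeeze" is the grip in N (left out, the last holds). Time passes only in rows, so rows that repeat a pose let the fingers close. It gives the time, the measured TCP pose, the force, the opening and the grip force at its end, in the units of the state.
- get_state(): the state, without advancing time (a new reading comes with each control period).
- get_image(name): name is "scene" or "side" or "wrist"; returns a dict with "frame" (420x560x3 uint8, red, green, blue), "K" (3x3 intrinsics, pixels), "position" and "orientation" of the camera in the world. Camera axes: x right, y down, z forward; pixel columns grow to the right and rows downward; lengths in m; the calibration is good to about 2 mm. A picture is of the moment at which its call begins. There is no depth.
- sign_off(): hands the job in; it is judged then, once.
Trained networks look in a picture, given as the dict that the camera call returned (one of the last four; its "shot" number tells which), for a name from the list of things; names that differ only in an ending like _2 or _b are one class to them, and where a whole thing is asked for, a point or a joint stands for the part that bears it (a point fixed in the world has none). Each returns a list of dicts, best first, with "score" (0 to 1); they miss things now and then, are a little off and sometimes report something else, mostly with a low value. They report only what shows in the picture. A call takes as long as a camera call.
- find_in(query, picture): "point" ([column, row] in pixels, amid what is visible of it).
- place_of(query, picture): "point" ([column, row] in pixels: a listed point, or the origin of a listed thing).
The state is a dict: "clock": time; "qpos": joint angles; "qd": joint speeds; "effort": joint torques, N m; "position": TCP position; "ee_rot": TCP orientation; "contact_force": force on the tool from outside, world axes, zero at the start; "moment": the same for the moment, N m; "width": finger opening in m; "gripper_force": force on a finger pad.
Only numpy, scipy, OpenCV 4.12 (cv2) and the standard library are available. Lean on these libraries where they do the work, as an engineer would, in place of code of your own. Each camera call takes 0.05 s, during which the arm holds its last target. There are 200 camera calls.

## Working session

There is one attempt and no reset: what is moved stays moved. The work goes in short steps, Python scripts to look and compute and a tool call to move; the robot and the scene stay as the last step left them, time stands still between calls to the robot, and variables do not carry over. Pictures are saved under pics/ and viewed, at most 14 in all, crops included, and the job is handed in when it is done.

Besides the shell and the picture viewer there is one more tool, called after ">>>" by a JSON object that holds its "fn" and its "kwargs", one argument or row to a line. apply_moves: Moves the arm, as the interface text tells. Its arguments: {"type":"object","properties":{"deltas":{"type":"array"},"squeeze":{"type":"number"}},"required":["deltas"]}

```bash
mkdir -p pics; cat > h.py <<'E'
import numpy as np, cv2
from rig import *
from scipy.spatial.transform import Rotation as R
def rot(q): return R.from_quat([q[1],q[2],q[3],q[0]]).as_matrix()
def ray(im,p):
    d=np.linalg.inv(im["K"])@[p[0],p[1],1]; return rot(im["orientation"])@d
def at(im,p,z):
    d=ray(im,p);c=np.array(im["position"]);return c+d*(z-c[2])/d[2]
def proj(im,P):
    q=rot(im["orientation"]).T@(np.array(P)-np.array(im["position"]));u=im["K"]@q;return u[:2]/u[2]
def save(im,n): cv2.imwrite("pics/"+n+".png",im["frame"][:,:,::-1])
Z=dict(wing_nut=.073,spacer=.047,bracket=.043,roller=.003,hood=.003,spool=.003,stud=.043,dish=.003,blue_tray=.003,green_tray=.003)
def tool():
    s=get_state();return np.array(s["position"]),rot(s["ee_rot"])
E
python3 - <<'E'
from h import *
print(get_state(), nose_length)
for n in ("scene","side"):
    im=get_image(n);save(im,n+"0");print(n,np.round(im["position"],3))
    for k in Z:
        r=place_of(k,im)[:2]
        for a in r: print(k,round(a["score"],2),np.round(a["point"]),np.round(at(im,a["point"],Z[k]),4))
E
```

```text
{'clock': 0.0, 'qpos': array([-1.39799456e+00,  2.76602798e-01,  1.50611909e+00,  4.35653503e-05,
        1.36068748e+00, -1.20994382e-01]), 'qd': array([-2.88335706e-05,  7.65762440e-04, -1.28589576e-04, -3.94409412e-04,
       -1.48097776e-03,  1.02258432e-04]), 'effort': array([-1.00643727e-03, -4.16778052e+01, -2.45809704e+01, -3.03642601e-04,
        1.12004988e-02, -3.09653785e-06]), 'position': array([ 0.16644138, -0.54987822,  0.24744082]), 'ee_rot': array([-9.08600548e-04,  9.89230126e-01,  1.46365751e-01, -2.23472735e-06]), 'contact_force': array([-0.57348254,  0.33033762, -1.05724735]), 'moment': array([-0.00901226, -0.03795287, -0.01472581]), 'gripper_force': 0.0, 'width': 0.08551371726757254} 0.017
scene [1.241 0.479 0.684]
wing_nut 0.49 [275. 256.] [0.6323 0.0459 0.073 ]
spacer 0.43 [272. 265.] [0.6302 0.0391 0.047 ]
bracket 0.83 [275. 268.] [0.6313 0.0447 0.043 ]
roller 0.73 [303. 223.] [ 0.435  -0.0176  0.003 ]
roller 0.61 [240. 200.] [ 0.4424 -0.1902  0.003 ]
hood 0.55 [393. 259.] [0.4348 0.1964 0.003 ]
spool 0.73 [459. 272.] [0.3937 0.3191 0.003 ]
stud 0.81 [280. 26
[... 181 characters left out ...]
en_tray 0.29 [275. 267.] [0.591  0.0172 0.003 ]
side [ 0.408 -0.606  0.847]
wing_nut 0.44 [322. 196.] [0.6314 0.0462 0.073 ]
spacer 0.54 [322. 202.] [0.6328 0.0446 0.047 ]
bracket 0.84 [323. 204.] [0.6338 0.0427 0.043 ]
roller 0.65 [265. 304.] [ 0.4331 -0.1979  0.003 ]
hood 0.67 [249. 188.] [0.4452 0.1766 0.003 ]
hood 0.23 [266. 301.] [ 0.4371 -0.1911  0.003 ]
spool 0.58 [226. 158.] [0.3912 0.3189 0.003 ]
stud 0.96 [321. 205.] [0.6293 0.0396 0.043 ]
dish 0.94 [318. 342.] [ 0.5351 -0.3117  0.003 ]
dish 0.71 [323. 205.] [0.6461 0.0702 0.003 ]
blue_tray 0.62 [277. 150.] [0.5582 0.3236 0.003 ]
blue_tray 0.56 [248. 185.] [0.4461 0.1901 0.003 ]
green_tray 0.73 [260. 238.] [ 0.4505 -0.0093  0.003 ]
```

View pics/scene0.png

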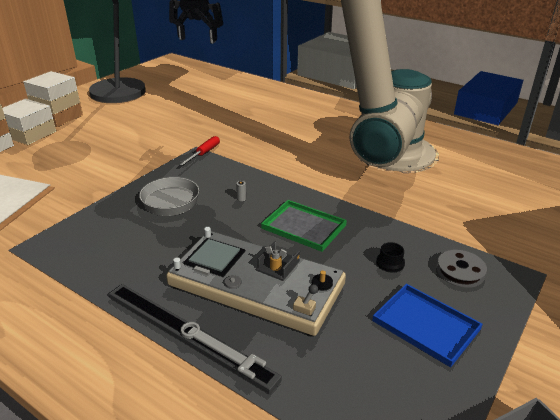

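View pics/side0.png

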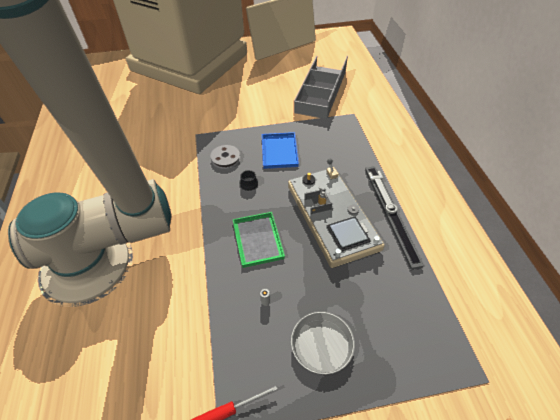

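```bash
cat >> h.py <<'E'
def to(x,y,z,psi=None,name=""):
    "tool deltas (mm, deg) to bring TCP to x,y,z with tool-x at world angle psi deg (mod 180)"
    p,Rm=tool(); a=np.degrees(np.arctan2(Rm[1,0],Rm[0,0]))
    d=Rm.T@(np.array([x,y,z])-p)*1000
    t=0 if psi is None else (a-psi+90)%180-90
    print(name,"d",np.round(d,1),"turn",round(t,1),"| now psi",round(a,1),"q6",round(float(get_state()["qpos"][5]),2),"p",np.round(p,4))
E
python3 - <<'E'
from h import *
to(.40,-.194,.22,0,"roller")
im=get_image("wrist");p,Rm=tool();print(Rm.T@(np.array(im["position"])-p), Rm.T@rot(im["orientation"]))
E
```

```text
roller d [ 326.7 -273.5   28.3] turn 16.8 | now psi 16.8 q6 -0.12 p [ 0.1665 -0.5504  0.2483]
[ 0.08112337  0.00047296 -0.12595788] [[ 3.70387032e-04 -9.48581046e-01 -3.16534141e-01]
 [ 9.99999711e-01  1.41065432e-04  7.47391510e-04]
 [-6.64309394e-04 -3.16534326e-01  9.48580824e-01]]
```

>>> {"fn": "apply_moves", "kwargs": {
  "deltas": [80,359,-264,28,17,80,359,-264,28,17,80,359,-264,28,17,80,359,-264,28,17,80,359,-264,28,17,80,359,-264,28,17,80,359,-264,28,17,80,359,-264,28,17,80,359,-264,28,17,80,359,-264,28,17,80,359,-264,28,17,80,359,-264,28,17],
  "squeeze": 40
}}

```text
clock: 2.15
position: [0.4362, -0.1892, 0.2201]
ee_rot: [-0.001, 1.0, 0.001, 0.001]
contact_force: [0.0, -0.9, -0.2]
width: 0.0797
gripper_force: 0.0
```

```bash
python3 - <<'E'
from h import *
im=get_image("wrist");save(im,"w1")
for k,z in (("roller",.003),("green_tray",.003)):
  for a in place_of(k,im)[:2]: print(k,round(a["score"],2),np.round(a["point"]),np.round(at(im,a["point"],z),4))
for a in find_in("roller",im)[:2]: print("find",a["score"],np.round(a["point"]),np.round(at(im,a["point"],.025),4))
to(.434,-.194,.03,0)
E
```

```text
roller 0.77 [284. 183.] [ 0.436  -0.1943  0.003 ]
roller 0.36 [107. 174.] [ 0.4443 -0.0125  0.003 ]
green_tray 0.74 [109. 177.] [ 0.4409 -0.0139  0.003 ]
find 0.85 [284. 191.] [ 0.4329 -0.1939  0.025 ]
 d [  0.7  -0.5 190.4] turn -0.2 | now psi -0.2 q6 1.01 p [ 0.4333 -0.1944  0.2204]
```

View pics/w1.png

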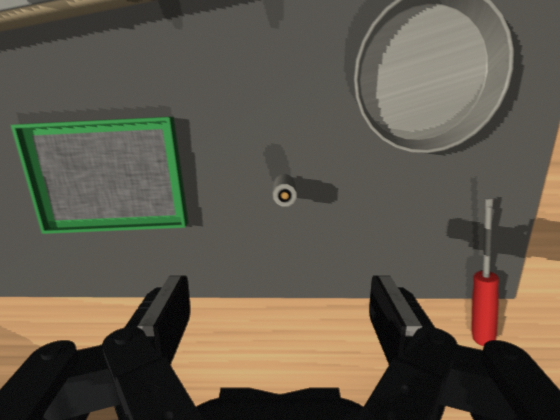

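>>> {"fn": "apply_moves", "kwargs": {
  "deltas": [80,1,0,188,0,80,1,0,188,0,80,1,0,188,0,80,1,0,188,0,80,1,0,188,0,80,1,0,188,0,80,1,0,188,0,10,1,0,188,0,10,1,0,188,0,10,1,0,188,0,10,1,0,188,0,10,1,0,188,0],
  "squeeze": 40
}}

```text
clock: 3.35
position: [0.4354, -0.1941, 0.0335]
ee_rot: [0.001, 1.0, -0.001, 0.001]
contact_force: [-0.8, 0.6, 9.2]
width: 0.0208
gripper_force: 38.9
```

```bash
python3 - <<'E'
from h import *
print(get_state()["width"],get_state()["gripper_force"])
to(.434,-.194,.2,0); to(.55,.29,.2,0)
E
```

```text
0.02079929407796346 38.90557587146759
 d [-1.000e+00  1.000e-01 -1.665e+02] turn -0.2 | now psi -0.2 q6 1.01 p [ 0.4354 -0.1941  0.0335]
 d [ 113.6 -484.2 -166.9] turn -0.2 | now psi -0.2 q6 1.01 p [ 0.4354 -0.1941  0.0335]
```

>>> {"fn": "apply_moves", "kwargs": {
  "deltas": [10,0,0,-40,0,10,0,0,-80,0,10,30,-100,-120,0,10,114,-484,-170,0,10,114,-484,-170,0,10,114,-484,-170,0,10,114,-484,-170,0,10,114,-484,-170,0,10,114,-484,-170,0,10,114,-484,-170,0,10,114,-484,-170,0,10,114,-484,-170,0]
}}

```text
clock: 4.35
position: [0.5297, 0.2061, 0.1885]
ee_rot: [0.0, 1.0, -0.001, 0.0]
contact_force: [1.0, -1.2, -0.6]
width: 0.0208
gripper_force: 39.4
```

```bash
python3 - <<'E'
from h import *
im=get_image("wrist");save(im,"w2");print(get_state()["width"])
for k,z in (("blue_tray",.003),("hood",.003),("spool",.003),("stud",.043)):
  for a in place_of(k,im)[:2]: print(k,round(a["score"],2),np.round(a["point"]),np.round(at(im,a["point"],z),4))
to(.55,.29,.2,0)
# blue tray segmentation -> minAreaRect in world
f=im["frame"].astype(int);m=((f[:,:,2]>f[:,:,0]+50)&(f[:,:,2]>f[:,:,1]+30)).astype(np.uint8)
c=max(cv2.findContours(m,0,1)[0],key=cv2.contourArea)
w=np.array([at(im,q[0],.015)[:2] for q in c],np.float32)
r=cv2.minAreaRect(w);print(r,"\n",cv2.boxPoints(r), "touches", c[:,0].min(0),c[:,0].max(0))
E
```

```text
0.020926986459945434
blue_tray 0.73 [158. 154.] [0.5642 0.3159 0.003 ]
hood 0.65 [290. 271.] [0.4446 0.1943 0.003 ]
spool 0.73 [177. 317.] [0.3897 0.3158 0.003 ]
 d [ 20.6 -86.3 -12.6] turn -0.1 | now psi -0.1 q6 1.82 p [0.5292 0.2038 0.1875]
((0.5643873810768127, 0.3220168948173523), (0.15712088346481323, 0.1114911288022995), 82.79499053955078) 
 [[0.49922898 0.25106838]
 [0.6098397  0.2370852 ]
 [0.6295458  0.3929654 ]
 [0.5189351  0.4069486 ]] touches [50 77] [240 224]
```

View pics/w2.png

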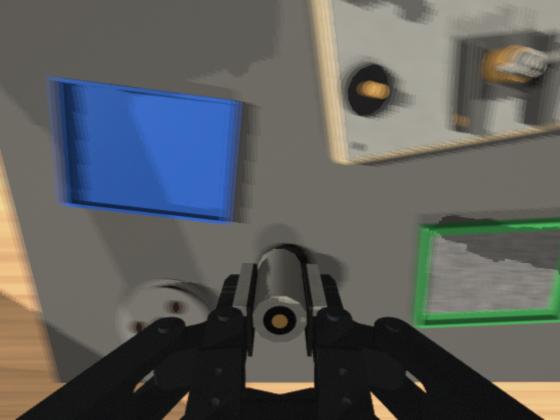

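>>> {"fn": "apply_moves", "kwargs": {
  "deltas": [10,-1,-67,60,0,10,-1,-67,60,0,10,-1,-67,60,0,10,-1,-67,60,0,10,-1,-67,60,0,10,-1,-67,60,0]
}}

```text
clock: 5.1
position: [0.5299, 0.2693, 0.1288]
ee_rot: [0.0, 1.0, -0.002, 0.001]
contact_force: [0.6, -0.7, -0.5]
width: 0.0208
gripper_force: 39.7
```

```bash
python3 - <<'E'
from h import *
to(.528,.271,.038,0)
im=get_image("wrist");to(.528,.271,.038,0)
for k,z in (("blue_tray",.003),("hood",.003)):
  for a in place_of(k,im)[:2]: print(k,round(a["score"],2),np.round(a["point"]),np.round(at(im,a["point"],z),4))
f=im["frame"].astype(int);m=((f[:,:,2]>f[:,:,0]+50)&(f[:,:,2]>f[:,:,1]+30)).astype(np.uint8)
c=max(cv2.findContours(m,0,1)[0],key=cv2.contourArea)
w=np.array([at(im,q[0],.016)[:2] for q in c],np.float32)
r=cv2.minAreaRect(w);print(r,c[:,0].min(0),c[:,0].max(0))
E
```

```text
d [-2.  -1.7 90.8] turn -0.2 | now psi -0.2 q6 1.93 p [0.5299 0.2693 0.1288]
 d [-2.2 -1.5 91.1] turn -0.3 | now psi -0.3 q6 1.93 p [0.5301 0.2695 0.1291]
blue_tray 0.67 [213. 164.] [0.5655 0.3176 0.003 ]
hood 0.79 [370. 302.] [0.4466 0.1916 0.003 ]
((0.5634765028953552, 0.31746354699134827), (0.1511170119047165, 0.11090341210365295), 82.84129333496094) [99 74] [327 252]
```

Tray confirmed at (0.564, 0.318), 151×111 as it must be. Lower and release, then lift.

>>> {"fn": "apply_moves", "kwargs": {
  "deltas": [10,-2,-1,40,0,10,-2,-1,75,0,10,-2,-1,88,0,10,-2,-1,91,0,10,-2,-1,92,0,10,-2,-1,92,0,42,-2,-1,92,0,42,-2,-1,92,0,42,-2,-1,92,0,42,-2,-1,85,0,80,-2,-1,30,0,80,-2,-1,-30,0]
}}

```text
clock: 6.25
position: [0.5255, 0.2712, 0.1255]
ee_rot: [0.001, 1.0, -0.001, -0.003]
contact_force: [0.3, 0.5, -0.3]
width: 0.0646
gripper_force: 0.0
```

```bash
python3 - <<'E'
from h import *
im=get_image("side");
for a in find_in("roller",im)[:2]: print("roller",round(a["score"],2),np.round(a["point"]),np.round(at(im,a["point"],.028),4))
to(.445,.192,.11,0); to(.445,.192,.03,0)
E
```

```text
roller 0.56 [270. 157.] [0.5262 0.2705 0.028 ]
 d [-87.1  82.2  22.1] turn -0.2 | now psi -0.2 q6 1.93 p [0.532  0.2738 0.1338]
 d [-88.2  82.6 102.1] turn -0.2 | now psi -0.2 q6 1.93 p [0.532  0.2738 0.1338]
```

>>> {"fn": "apply_moves", "kwargs": {
  "deltas": [80,-40,35,-20,0,80,-86,80,-20,0,80,-86,80,-20,0,80,-86,80,-20,0,80,-86,80,-20,0,80,-86,80,-20,0]
}}

```text
clock: 6.85
position: [0.442, 0.1925, 0.1469]
ee_rot: [-0.0, 1.0, -0.002, 0.001]
contact_force: [1.6, 0.5, -0.3]
width: 0.0796
gripper_force: 0.0
```

```bash
python3 - <<'E'
from h import *
im=get_image("wrist");save(im,"w3")
for k,z in (("hood",.003),):
  for a in place_of(k,im)[:2]: print(k,round(a["score"],2),np.round(a["point"]),np.round(at(im,a["point"],z),4))
for a in find_in("hood",im)[:2]: print("find",a["score"],np.round(a["point"]),np.round(at(im,a["point"],.03),4))
to(.4455,.192,.033,0)
E
```

```text
hood 0.56 [276. 200.] [0.4443 0.1942 0.003 ]
find 0.75 [278. 186.] [0.4635 0.1931 0.03  ]
 d [  3.    0.9 113.3] turn -0.1 | now psi -0.1 q6 1.84 p [0.4423 0.1929 0.1463]
```

View pics/w3.png

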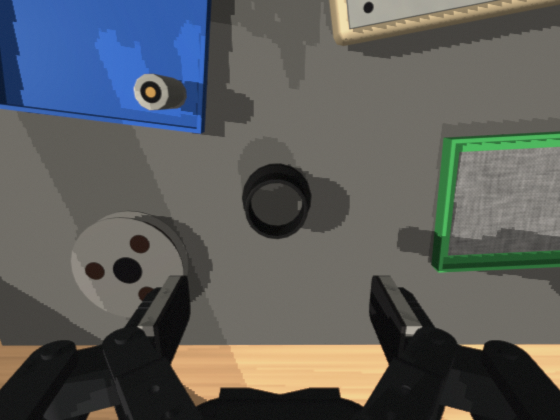

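```bash
python3 - <<'E'
from h import *
im=get_image("wrist")
print(at(im,(277,206),.039), at(im,(277,201),.003))
for x in (.444,.449,.454):
  for z,r in ((.003,.028),(.039,.023)):
    a=np.linspace(0,2*np.pi,60);P=np.array([proj(im,(x+r*np.cos(t),.193+r*np.sin(t),z)) for t in a]);print(x,z,np.round([P.min(0),P.max(0)]))
f=im["frame"].astype(int).sum(2)[150:260,225:360];m=(f<110).astype(np.uint8)
c=max(cv2.findContours(m,0,1)[0],key=cv2.contourArea);print(c[:,0].min(0)+[225,150],c[:,0].max(0)+[225,150])
E
```

```text
[0.45093012 0.19381941 0.039     ] [0.44405857 0.19407632 0.003     ]
0.444 0.003 [[244. 167.]
 [312. 233.]]
0.444 0.039 [[246. 184.]
 [310. 244.]]
0.449 0.003 [[244. 161.]
 [312. 227.]]
0.449 0.039 [[246. 177.]
 [310. 238.]]
0.454 0.003 [[244. 155.]
 [313. 222.]]
0.454 0.039 [[246. 170.]
 [310. 232.]]
[243 164] [311 238]
```

>>> {"fn": "apply_moves", "kwargs": {
  "deltas": [80,5,0,40,0,80,5,0,80,0,80,5,0,110,0,80,5,0,113,0,80,5,0,113,0,30,5,0,113,0,30,5,0,113,0,30,5,0,113,0,30,5,0,113,0,30,5,0,113,0],
  "squeeze": 30
}}

```text
clock: 7.88
position: [0.4478, 0.1927, 0.0352]
ee_rot: [-0.001, 1.0, -0.002, 0.002]
contact_force: [-1.0, -0.4, 6.3]
width: 0.0447
gripper_force: 30.5
```

```bash
python3 - <<'E'
from h import *
to(.441,-.014,.12,0)
E
```

```text
d [ -5.7 206.6 -85.1] turn -0.2 | now psi -0.2 q6 1.84 p [0.4478 0.1927 0.0352]
```

>>> {"fn": "apply_moves", "kwargs": {
  "deltas": [30,0,0,-40,0,30,0,0,-75,0,30,-2,40,-85,0,30,-6,207,-85,0,30,-6,207,-85,0,30,-6,207,-85,0,30,-6,207,-85,0,30,-6,207,-85,0,30,-6,207,-85,0,30,-6,207,-85,0]
}}

```text
clock: 8.72
position: [0.4394, -0.0148, 0.1187]
ee_rot: [-0.0, 1.0, -0.002, 0.0]
contact_force: [0.1, -1.1, -0.8]
width: 0.0446
gripper_force: 31.5
```

```bash
python3 - <<'E'
from h import *
im=get_image("wrist")
f=im["frame"].astype(int);m=((f[:,:,1]>f[:,:,0]+40)&(f[:,:,1]>f[:,:,2]+30)).astype(np.uint8)
c=np.vstack(cv2.findContours(m,0,1)[0])
w=np.array([at(im,q[0],.016)[:2] for q in c],np.float32)
r=cv2.minAreaRect(w);print(r,c[:,0].min(0),c[:,0].max(0))
for a in place_of("green_tray",im)[:2]: print(round(a["score"],2),np.round(a["point"]),np.round(at(im,a["point"],.003),4))
to(.441,-.014,.041,0)
E
```

```text
((0.44363725185394287, -0.013081997632980347), (0.11164998263120651, 0.15128304064273834), 2.8734681606292725) [158 128] [386 287]
0.56 [275. 209.] [ 0.4428 -0.0124  0.003 ]
 d [ 1.7  0.4 77.4] turn -0.1 | now psi -0.1 q6 1.38 p [ 0.4393 -0.0136  0.1184]
```

>>> {"fn": "apply_moves", "kwargs": {
  "deltas": [30,3,0,40,0,30,3,0,70,0,30,3,0,76,0,30,3,0,77,0,30,3,0,77,0,30,3,0,77,0,80,3,0,77,0,80,3,0,77,0,80,3,0,77,0,80,3,0,77,0,80,3,0,40,0,80,3,0,0,0]
}}

```text
clock: 9.82
position: [0.4401, -0.0146, 0.1171]
ee_rot: [-0.001, 1.0, -0.002, -0.004]
contact_force: [0.9, -0.9, 0.6]
width: 0.0802
gripper_force: 0.0
```

```bash
python3 - <<'E'
from h import *
im=get_image("side")
for a in find_in("hood",im)[:2]: print("hood",round(a["score"],2),np.round(a["point"]),np.round(at(im,a["point"],.03),4))
to(.62,.045,.22,0)
E
```

```text
hood 0.74 [256. 242.] [ 0.4392 -0.0373  0.03  ]
 d [174.3 -61.  -94.8] turn -0.2 | now psi -0.2 q6 1.38 p [ 0.4467 -0.0157  0.1233]
```

>>> {"fn": "apply_moves", "kwargs": {
  "deltas": [80,0,0,-40,0,80,20,-7,-80,0,80,174,-61,-95,0,80,174,-61,-95,0,80,174,-61,-95,0,80,174,-61,-95,0,80,174,-61,-95,0,80,174,-61,-95,0,80,174,-61,-95,0,80,174,-61,-95,0]
}}

```text
clock: 10.75
position: [0.6149, 0.0453, 0.2126]
ee_rot: [0.0, 1.0, -0.002, -0.001]
contact_force: [-1.2, 0.6, -0.0]
width: 0.0801
gripper_force: 0.0
```

```bash
python3 - <<'E'
from h import *
im=get_image("wrist");save(im,"w4")
Zs=dict(wing_nut=.073,spacer=.047,bracket=.043,stud=.043,hood=.008)
for k,z in Zs.items():
  for a in place_of(k,im)[:2]: print(k,round(a["score"],2),np.round(a["point"]),np.round(at(im,a["point"],z),4))
to(.63,.044,.1,0)
im=get_image("side");save(im,"s1")
for a in find_in("hood",im)[:2]: print("hood",round(a["score"],2),np.round(a["point"]),np.round(at(im,a["point"],.03),4))
for k,z in Zs.items():
  for a in place_of(k,im)[:1]: print(k,round(a["score"],2),np.round(a["point"]),np.round(at(im,a["point"],z),4))
E
```

```text
wing_nut 0.91 [279. 183.] [0.6319 0.0445 0.073 ]
spacer 0.56 [281. 176.] [0.6323 0.043  0.047 ]
spacer 0.51 [332. 331.] [ 0.4705 -0.0091  0.047 ]
bracket 0.55 [279. 176.] [0.6314 0.045  0.043 ]
stud 0.58 [280. 176.] [0.631 0.044 0.043]
stud 0.55 [ 24. 232.] [0.5791 0.2826 0.043 ]
hood 0.91 [334. 329.] [ 0.4427 -0.0177  0.008 ]
 d [ 13.9   1.3 113.6] turn -0.2 | now psi -0.2 q6 1.54 p [0.616  0.0453 0.2136]
hood 0.53 [258. 242.] [ 0.4418 -0.0371  0.03  ]
wing_nut 0.64 [323. 192.] [0.6358 0.0577 0.073 ]
spacer 0.53 [322. 201.] [0.6334 0.0488 0.047 ]
bracket 0.53 [323. 202.] [0.6366 0.0473 0.043 ]
stud 0.69 [322. 200.] [0.6361 0.0551 0.043 ]
hood 0.74 [257. 244.] [ 0.4394 -0.028   0.008 ]
```

View pics/w4.png

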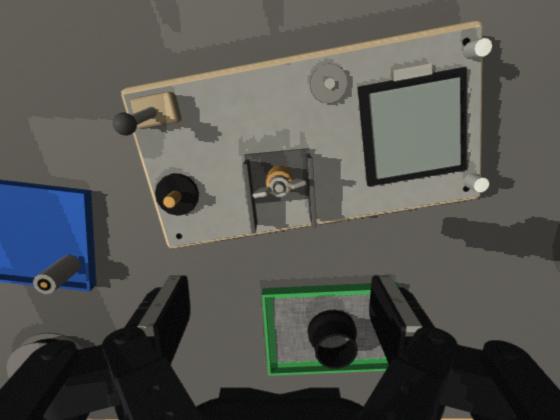

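View pics/s1.png

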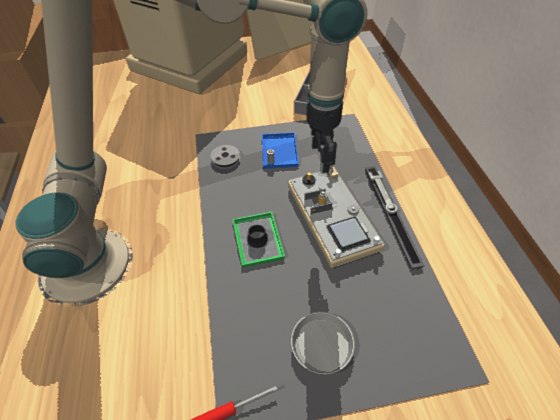

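>>> {"fn": "apply_moves", "kwargs": {
  "deltas": [50,14,1,40,-7,50,14,1,40,-14,50,14,1,40,-21,50,14,1,40,-28,50,14,1,40,-35,50,14,1,40,-42,50,14,1,40,-49,50,14,1,40,-56,50,14,1,40,-63,50,14,1,40,-70,50,14,1,40,-77,50,14,1,40,-84]
}}

```text
clock: 12.4
position: [0.6306, 0.0446, 0.173]
ee_rot: [-0.0, 0.742, 0.67, -0.0]
contact_force: [0.3, -0.9, -0.4]
width: 0.0503
gripper_force: 0.0
```

>>> {"fn": "apply_moves", "kwargs": {
  "deltas": [50,0,0,0,-4,50,0,0,0,-4,50,0,0,0,-4]
}}

```text
clock: 12.65
position: [0.6306, 0.0446, 0.1731]
ee_rot: [0.0, 0.721, 0.693, -0.0]
contact_force: [-0.4, -0.0, 0.2]
width: 0.0502
gripper_force: 0.0
```

```bash
python3 - <<'E'
from h import *
im=get_image("wrist");c=im["frame"][90:290,150:420];cv2.imwrite("pics/w5.png",cv2.resize(c,None,fx=2.9,fy=2.9,interpolation=cv2.INTER_CUBIC)[:,:,::-1])
np.savez("w5.npz",K=im["K"],position=im["position"],orientation=im["orientation"])
for k in ("wing_nut","spacer","bracket","stud"):
  for a in place_of(k,im)[:1]: print(k,round(a["score"],2),np.round(a["point"]),np.round(at(im,a["point"],Z[k]),4))
to(.631,.044,.1,90)
E
```

```text
wing_nut 0.79 [281. 220.] [0.6318 0.0443 0.073 ]
spacer 0.85 [280. 208.] [0.6311 0.0448 0.047 ]
bracket 0.69 [282. 205.] [0.6332 0.0461 0.043 ]
 d [-0.6  0.5 73.1] turn -2.2 | now psi 87.8 q6 -0.0 p [0.6306 0.0446 0.1731]
```

View pics/w5.png

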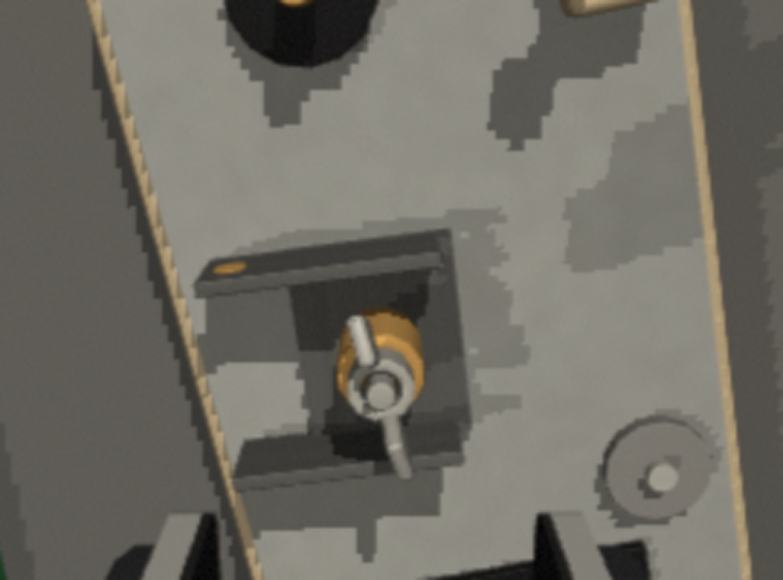

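```bash
python3 - <<'E'
from h import *
im=dict(np.load("w5.npz"))
W=lambda u,v,z: at(im,(150+u/2.9,90+v/2.9),z)[:2]
def seg(a,b,z,n):
    A,B=W(*a,z),W(*b,z);d=B-A;print(n,np.round(A,4),np.round(B,4),"len",round(np.hypot(*d)*1e3,1),"ang",round(np.degrees(np.arctan2(d[1],d[0])),1),"mid",np.round((A+B)/2,4))
seg((357,322),(404,472),.093,"wing")
seg((198,290),(443,262),.069,"upper ear top")
seg((237,484),(465,461),.069,"lower ear top")
print("stud tip",W(380,391,.087),"hub",W(381,385,.083))
E
```

```text
wing [0.6274 0.0644] [0.6366 0.0282] len 37.4 ang -75.8 mid [0.632  0.0463]
upper ear top [0.5889 0.0668] [0.6478 0.0714] len 59.1 ang 4.4 mid [0.6184 0.0691]
lower ear top [0.594  0.0152] [0.6525 0.0193] len 58.7 ang 4.0 mid [0.6232 0.0173]
stud tip [0.63175992 0.04596641] hub [0.63201467 0.04594741]
```

>>> {"fn": "apply_moves", "kwargs": {
  "deltas": [50,1,1,30,-7,50,1,1,50,-14,50,1,1,65,-16.4,50,1,1,75,-16.4,50,1,1,81,-16.4,50,1,1,81,-16.4,5,1,1,81,-16.4,5,1,1,81,-16.4,5,1,1,81,-16.4,5,1,1,81,-16.4,5,1,1,81,-16.4],
  "squeeze": 40
}}

```text
clock: 13.82
position: [0.6324, 0.0455, 0.0934]
ee_rot: [0.001, 0.614, 0.789, 0.001]
contact_force: [-0.1, 0.5, 3.9]
width: 0.0132
gripper_force: 39.1
```

>>> {"fn": "apply_moves", "kwargs": {
  "deltas": [5,0,0,-10,0,5,0,0,-25,0,5,0,0,-50,0,5,0,0,-90,0,5,0,0,-110,0,5,0,0,-110,0,5,0,0,-110,0]
}}

```text
clock: 14.4
position: [0.6323, 0.0456, 0.2043]
ee_rot: [0.002, 0.614, 0.789, 0.001]
contact_force: [0.0, 0.4, -1.1]
width: 0.0131
gripper_force: 39.1
```

```bash
python3 - <<'E'
from h import *
print(get_state()["width"],get_state()["gripper_force"])
im=get_image("wrist");save(im,"w6")
for k in ("wing_nut","spacer","stud"):
  for a in place_of(k,im)[:1]: print(k,round(a["score"],2),np.round(a["point"]),np.round(at(im,a["point"],Z[k]),4))
to(.56,-.29,.19,None)
E
```

```text
0.013121583756167354 39.055199045687914
wing_nut 0.89 [280. 279.] [ 0.6489 -0.0175  0.073 ]
spacer 0.96 [280. 196.] [0.6328 0.0472 0.047 ]
stud 0.7 [279. 196.] [0.6328 0.0453 0.043 ]
 d [-308.  -150.8   10.7] turn 0 | now psi 104.2 q6 -0.29 p [0.6305 0.0456 0.2005]
```

View pics/w6.png

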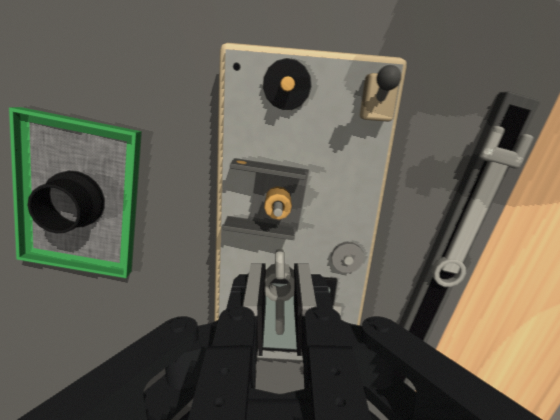

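>>> {"fn": "apply_moves", "kwargs": {
  "deltas": [5,-307,-178,0,0,5,-307,-178,0,0,5,-307,-178,0,0,5,-307,-178,0,0,5,-307,-178,0,0,5,-307,-178,0,0,5,-307,-178,0,0,5,-307,-178,0,0,5,-307,-178,0,0,5,-307,-178,10,0,5,-307,-178,40,0,5,-307,-178,60,0]
}}

```text
clock: 15.6
position: [0.5335, -0.2953, 0.1395]
ee_rot: [-0.002, 0.615, 0.789, 0.0]
contact_force: [-0.9, 1.0, -0.8]
width: 0.0129
gripper_force: 39.1
```

```bash
python3 - <<'E'
from h import *
im=get_image("wrist")
for a in place_of("dish",im)[:2]: print("dish",round(a["score"],2),np.round(a["point"]),np.round(at(im,a["point"],.003),4))
im=get_image("side")
for a in place_of("dish",im)[:2]: print("dish",round(a["score"],2),np.round(a["point"]),np.round(at(im,a["point"],.003),4))
to(.535,-.295,.03)
E
```

```text
dish 0.93 [280. 238.] [ 0.5408 -0.3228  0.003 ]
dish 0.83 [321. 344.] [ 0.5392 -0.317   0.003 ]
 d [ -0.5   0.8 111.3] turn 0 | now psi 104.3 q6 -0.87 p [ 0.5343 -0.2949  0.1413]
```

>>> {"fn": "apply_moves", "kwargs": {
  "deltas": [5,0,0,40,0,5,0,0,80,0,5,0,0,105,0,5,0,0,111,0,5,0,0,112,0,5,0,0,112,0,30,0,0,112,0,30,0,0,112,0,30,0,0,112,0,30,0,0,75,0,50,0,0,35,0,50,0,0,-5,0]
}}

```text
clock: 16.8
position: [0.5342, -0.2955, 0.1489]
ee_rot: [-0.0, 0.614, 0.789, -0.0]
contact_force: [0.3, -0.2, -0.9]
width: 0.0494
gripper_force: 0.0
```

```bash
python3 - <<'E'
from h import *
im=get_image("wrist")
for k,z in (("wing_nut",.007),("dish",.003)):
  for a in place_of(k,im)[:1]: print(k,round(a["score"],2),np.round(a["point"]),np.round(at(im,a["point"],z),4))
to(.632,.0458,.19,94.2)
E
```

```text
dish 0.87 [278. 228.] [ 0.5384 -0.3194  0.003 ]
 d [309.1 176.8 -38.9] turn 10.0 | now psi 104.2 q6 -0.87 p [ 0.537  -0.2975  0.1524]
```

>>> {"fn": "apply_moves", "kwargs": {
  "deltas": [50,40,20,-40,7,50,307,178,-40,10,50,307,178,-40,10,50,307,178,-40,10,50,307,178,-40,10,50,307,178,-40,10,50,307,178,-40,10,50,307,178,-40,10,50,307,178,-40,10,50,307,178,-40,10,50,307,178,-40,10,50,307,178,-40,10]
}}

```text
clock: 17.95
position: [0.6308, 0.0453, 0.1861]
ee_rot: [-0.001, 0.68, 0.733, -0.001]
contact_force: [-0.1, -0.4, 1.0]
width: 0.0498
gripper_force: 0.0
```

```bash
python3 - <<'E'
from h import *
im=get_image("side")
for k,z in (("wing_nut",.007),("dish",.003)):
  for a in place_of(k,im)[:1]: print(k,round(a["score"],2),np.round(a["point"]),np.round(at(im,a["point"],z),4))
im=get_image("wrist")
for k in ("spacer","stud","bracket"):
  for a in place_of(k,im)[:1]: print(k,round(a["score"],2),np.round(a["point"]),np.round(at(im,a["point"],Z[k]),4))
to(.632,.0458,.066,94.2)
E
```

```text
wing_nut 0.61 [323. 203.] [0.6447 0.0751 0.007 ]
dish 0.67 [322. 344.] [ 0.5424 -0.3179  0.003 ]
spacer 0.98 [281. 202.] [0.632  0.0451 0.047 ]
stud 0.83 [278. 201.] [0.6301 0.0445 0.043 ]
bracket 0.9 [278. 203.] [0.6298 0.0427 0.043 ]
 d [  1.3   0.6 121.2] turn -0.1 | now psi 94.1 q6 -0.11 p [0.6315 0.0445 0.1872]
```

>>> {"fn": "apply_moves", "kwargs": {
  "deltas": [50,1,0,40,0,50,1,0,80,0,50,1,0,105,0,50,1,0,115,0,50,1,0,119,0,50,1,0,119,0,10,1,0,119,0,10,1,0,119,0,10,1,0,119,0,10,1,0,119,0,10,1,0,119,0],
  "squeeze": 40
}}

```text
clock: 19.22
position: [0.633, 0.0464, 0.0704]
ee_rot: [0.002, 0.68, 0.733, 0.001]
contact_force: [-0.2, 0.2, 5.9]
width: 0.0206
gripper_force: 39.3
```

>>> {"fn": "apply_moves", "kwargs": {
  "deltas": [10,0,0,-10,0,10,0,0,-25,0,10,0,0,-50,0,10,0,0,-90,0,10,0,0,-130,0,10,0,0,-130,0,10,0,0,-130,0]
}}

```text
clock: 19.8
position: [0.6332, 0.0466, 0.2021]
ee_rot: [0.003, 0.68, 0.733, 0.002]
contact_force: [-0.2, 0.1, -0.6]
width: 0.0207
gripper_force: 39.6
```

```bash
python3 - <<'E'
from h import *
im=get_image("wrist")
for k in ("spacer","stud","bracket"):
  for a in place_of(k,im)[:1]: print(k,round(a["score"],2),np.round(a["point"]),np.round(at(im,a["point"],Z[k]),4))
to(.540,-.345,.19)
E
```

```text
spacer 0.58 [279. 276.] [ 0.6396 -0.0285  0.047 ]
stud 0.69 [275. 197.] [0.6309 0.0464 0.043 ]
bracket 0.85 [276. 198.] [0.6319 0.0455 0.043 ]
 d [-383.9 -118.8    6.7] turn 0 | now psi 94.2 q6 -0.11 p [0.6302 0.0466 0.1964]
```

>>> {"fn": "apply_moves", "kwargs": {
  "deltas": [10,-386,-120,0,0,10,-386,-120,0,0,10,-386,-120,0,0,10,-386,-120,0,0,10,-386,-120,0,0,10,-386,-120,0,0,10,-386,-120,0,0,10,-386,-120,0,0,10,-386,-120,0,0,10,-386,-120,0,0,10,-386,-120,0,0,10,-386,-120,0,0]
}}

```text
clock: 21.0
position: [0.539, -0.3485, 0.196]
ee_rot: [-0.002, 0.682, 0.732, -0.0]
contact_force: [0.3, 1.2, -0.9]
width: 0.0204
gripper_force: 39.6
```

```bash
python3 - <<'E'
from h import *
im=get_image("wrist");save(im,"w7")
for k,z in (("wing_nut",.007),("dish",.003)):
  for a in place_of(k,im)[:2]: print(k,round(a["score"],2),np.round(a["point"]),np.round(at(im,a["point"],z),4))
to(.540,-.348,.0325)
E
```

```text
wing_nut 0.63 [283. 135.] [ 0.5386 -0.2984  0.007 ]
dish 0.58 [280. 160.] [ 0.5368 -0.3219  0.003 ]
 d [-2.500e+00 -1.000e-01  1.646e+02] turn 0 | now psi 94.3 q6 -0.75 p [ 0.5402 -0.3458  0.1971]
```

View pics/w7.png

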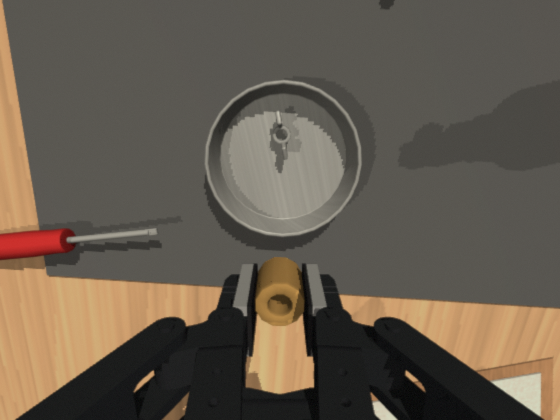

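>>> {"fn": "apply_moves", "kwargs": {
  "deltas": [10,-1,0,40,0,10,-1,0,80,0,10,-1,0,120,0,10,-1,0,150,0,10,-1,0,162,0,10,-1,0,165,0,10,-1,0,165,0,10,-1,0,165,0,33,-1,0,165,0,33,-1,0,165,0,33,-1,0,165,0,33,-1,0,164,0]
}}

```text
clock: 22.15
position: [0.5407, -0.3486, 0.035]
ee_rot: [0.001, 0.681, 0.733, 0.0]
contact_force: [-0.6, 0.4, 0.2]
width: 0.0327
gripper_force: 0.0
```

>>> {"fn": "apply_moves", "kwargs": {
  "deltas": [33,0,0,-15,0,33,0,0,-40,0,60,0,0,-80,7,80,0,0,-120,14,80,0,0,-160,21,80,0,0,-160,28,80,0,0,-160,35,80,0,0,-160,42,80,0,0,-160,49]
}}

```text
clock: 22.9
position: [0.5403, -0.3483, 0.1951]
ee_rot: [0.001, 0.924, 0.382, 0.0]
contact_force: [-0.6, 0.5, -0.3]
width: 0.08
gripper_force: 0.0
```

```bash
python3 - <<'E'
from h import *
im=get_image("wrist")
for k,z in (("wing_nut",.007),("spacer",.007),("dish",.003)):
  for a in place_of(k,im)[:2]: print(k,round(a["score"],2),np.round(a["point"]),np.round(at(im,a["point"],z),4))
to(.626,.0454,.2,4.2)
E
```

```text
wing_nut 0.95 [237. 153.] [ 0.5375 -0.2972  0.007 ]
spacer 0.95 [283. 190.] [ 0.5425 -0.3528  0.007 ]
dish 0.91 [254. 168.] [ 0.5376 -0.3183  0.003 ]
 d [ 340.5 -215.4   -5.7] turn 41.2 | now psi 45.4 q6 0.1 p [ 0.5403 -0.3483  0.1944]
```

>>> {"fn": "apply_moves", "kwargs": {
  "deltas": [80,340,-215,10,7,80,340,-215,10,14,80,340,-215,10,21,80,340,-215,10,28,80,340,-215,10,35,80,340,-215,10,41.2,80,340,-215,10,41.2,80,340,-215,10,41.2,80,340,-215,10,41.2,80,340,-215,10,41.2,80,340,-215,10,41.2,80,340,-215,10,41.2]
}}

```text
clock: 24.1
position: [0.6273, 0.0465, 0.1839]
ee_rot: [0.0, 0.999, 0.038, -0.0]
contact_force: [-0.5, -0.6, 0.3]
width: 0.08
gripper_force: 0.0
```

```bash
python3 - <<'E'
from h import *
im=get_image("wrist");c=im["frame"][90:290,150:420];cv2.imwrite("pics/w8.png",cv2.resize(c,None,fx=2.9,fy=2.9,interpolation=cv2.INTER_CUBIC)[:,:,::-1])
np.savez("w8.npz",K=im["K"],position=im["position"],orientation=im["orientation"])
for k in ("stud","bracket"):
  for a in place_of(k,im)[:1]: print(k,round(a["score"],2),np.round(a["point"]),np.round(at(im,a["point"],Z[k]),4))
to(.625,.044,.062,4.2)
E
```

```text
stud 0.58 [280. 198.] [0.6317 0.0456 0.043 ]
bracket 0.93 [281. 195.] [0.6347 0.0449 0.043 ]
 d [ -1.9  -0.8 122.1] turn -0.2 | now psi 4.0 q6 1.46 p [0.627  0.0435 0.1841]
```

View pics/w8.png

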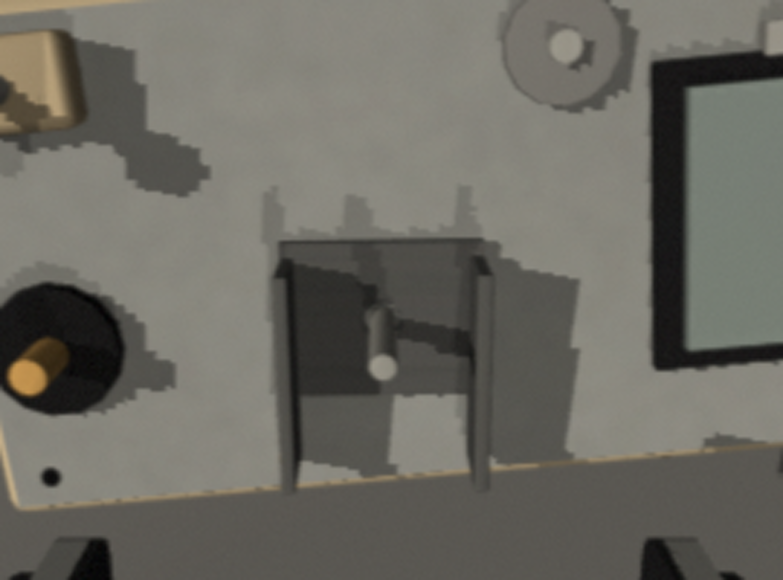

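>>> {"fn": "apply_moves", "kwargs": {
  "deltas": [80,-2,0,40,0,80,-2,0,80,0,80,-2,0,108,0,80,-2,0,118,0,80,-2,0,121,0,80,-2,0,121,0,40,-2,0,121,0,40,-2,0,121,0,40,-2,0,121,0,40,-2,0,121,0,40,-2,0,121,0],
  "squeeze": 60
}}

```text
clock: 25.17
position: [0.6271, 0.0442, 0.0658]
ee_rot: [0.0, 0.999, 0.035, 0.003]
contact_force: [-0.1, -0.7, 7.7]
width: 0.0546
gripper_force: 66.2
```

>>> {"fn": "apply_moves", "kwargs": {
  "deltas": [40,0,0,-4,0,40,0,0,-10,0,40,0,0,-25,0,40,0,0,-50,0,40,0,0,-85,0,40,0,0,-120,0,40,0,0,-120,0,40,0,0,-120,0]
}}

```text
clock: 25.83
position: [0.6264, 0.0445, 0.1861]
ee_rot: [0.0, 0.999, 0.035, 0.003]
contact_force: [-0.2, -0.5, -2.6]
width: 0.0546
gripper_force: 65.5
```

```bash
python3 - <<'E'
from h import *
im=get_image("wrist");save(im,"w9");print(get_state()["width"])
to(.566,.338,.18,-7.2)
E
```

```text
0.054709860881959387
 d [ -38.1 -296.9    3.8] turn 11.2 | now psi 4.0 q6 1.46 p [0.6249 0.0445 0.1839]
```

View pics/w9.png

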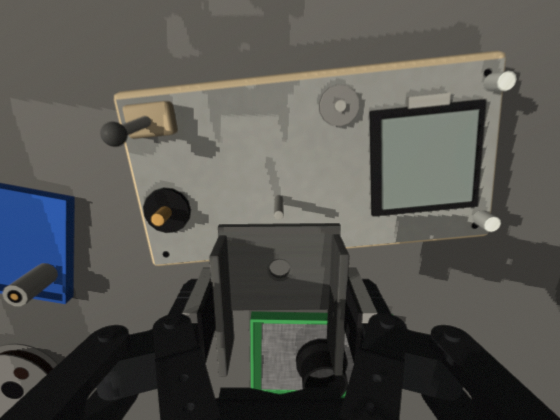

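>>> {"fn": "apply_moves", "kwargs": {
  "deltas": [40,-34,-292,0,3,40,-34,-292,0,6,40,-34,-292,0,9,40,-34,-292,0,11.2,40,-34,-292,0,11.2,40,-34,-292,0,11.2,40,-34,-292,0,11.2,40,-34,-292,0,11.2,40,-34,-292,0,11.2,40,-34,-292,0,11.2,40,-34,-292,20,11.2,40,-34,-292,50,11.2]
}}

```text
clock: 26.88
position: [0.5732, 0.3323, 0.1353]
ee_rot: [-0.001, 0.998, -0.063, 0.003]
contact_force: [0.9, 0.1, -1.2]
width: 0.0546
gripper_force: 65.5
```

```bash
python3 - <<'E'
from h import *
im=get_image("wrist");save(im,"w10")
for k,z in (("blue_tray",.003),("roller",.006)):
  for a in place_of(k,im)[:1]: print(k,round(a["score"],2),np.round(a["point"]),np.round(at(im,a["point"],z),4))
to(.572,.333,.03,-7.2)
E
```

```text
blue_tray 0.62 [301. 214.] [0.5656 0.3153 0.003 ]
roller 0.69 [361. 249.] [0.5305 0.2696 0.006 ]
 d [  3.2  -3.5 100.2] turn -0.1 | now psi -7.3 q6 2.12 p [0.569  0.3304 0.1302]
```

View pics/w10.png

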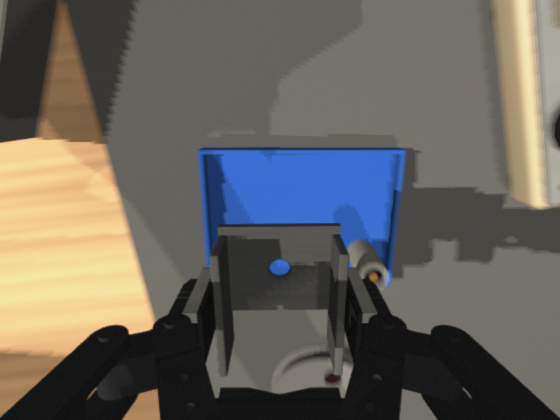

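>>> {"fn": "apply_moves", "kwargs": {
  "deltas": [40,1,-3,35,0,40,1,-3,65,0,40,1,-3,82,0,40,1,-3,92,0,40,1,-3,96,0,40,1,-3,97,0,40,1,-3,97,0,40,1,-3,97,0]
}}

```text
clock: 27.7
position: [0.5734, 0.3365, 0.0379]
ee_rot: [-0.001, 0.998, -0.063, 0.001]
contact_force: [-0.3, 0.3, -1.6]
width: 0.0546
gripper_force: 65.3
```

>>> {"fn": "apply_moves", "kwargs": {
  "deltas": [40,0,0,4,0,40,0,0,7,0,40,0,0,8.5,0,40,0,0,8.5,0,40,0,0,8.5,0,40,0,0,8.5,0]
}}

```text
clock: 28.2
position: [0.5724, 0.3363, 0.0288]
ee_rot: [-0.0, 0.998, -0.062, 0.001]
contact_force: [-2.3, -1.0, 5.9]
width: 0.0544
gripper_force: 66.2
```

Contact with the floor (about 6 N). Release and rise.

>>> {"fn": "apply_moves", "kwargs": {
  "deltas": [64,0,0,0,0,64,0,0,0,0,64,0,0,0,0,64,0,0,-5,0,64,0,0,-20,0,64,0,0,-50,0,64,0,0,-90,0,80,0,0,-130,0,80,-40,0,-170,0,80,-80,0,-190,0,80,-80,0,-190,0,80,-80,0,-190,0]
}}

```text
clock: 29.2
position: [0.4903, 0.3471, 0.2213]
ee_rot: [-0.001, 0.998, -0.061, 0.001]
contact_force: [0.3, 0.2, 0.1]
width: 0.0801
gripper_force: 0.0
```

```bash
python3 - <<'E'
from h import *
im=get_image("wrist");im2=get_image("side");get_state()
a=im["frame"][0:420,0:560];b=cv2.resize(im2["frame"][120:400,180:400],None,fx=1.0,fy=1.0)
c=np.zeros((420,780,3),np.uint8);c[:,:560]=a;c[:280,560:780]=b
cv2.imwrite("pics/f.png",c[:,:,::-1])
for k,z in (("bracket",.006),("roller",.006),("spool",.003)):
  for q in place_of(k,im)[:1]: print(k,round(q["score"],2),np.round(q["point"]),np.round(at(im,q["point"],z),4))
E
```

```text
bracket 0.86 [282.  93.] [0.5767 0.3342 0.006 ]
roller 0.81 [355. 140.] [0.5245 0.2678 0.006 ]
spool 0.87 [316. 266.] [0.3898 0.3173 0.003 ]
```

View pics/f.png

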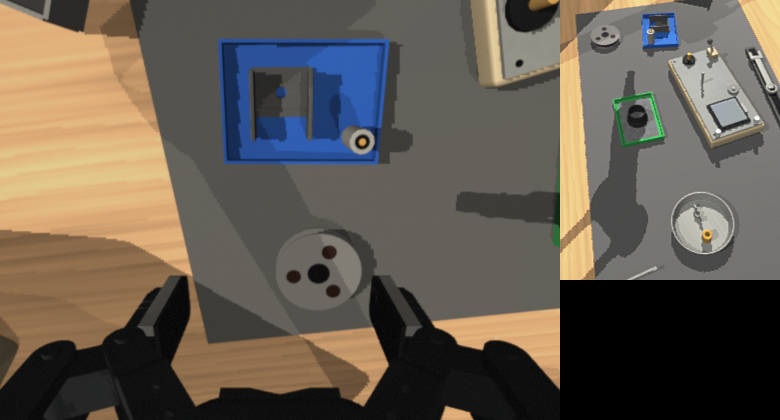

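The picture shows the bracket flat at (282, 95) and the roller standing at (358, 142) in the blue tray. The hood stands in the green tray, the nut and spacer are in the dish, and the spool is where it was.

```bash
python3 -c "
from rig import *
print(sign_off())"
```

```text
the job is handed in; nothing more can be done
None
```

The job is handed in at about 29 s: wing nut, spacer and bracket came off the stud in that order, all five parts are in their dish or trays as asked in the last picture, and the spool was not moved.

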